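# Open the biscuit crock and lay its lid on the cork mat

## Task

Open the terracotta biscuit crock for the customers: lift its loose lid off by the knob and set it down gently, knob up, in the middle of the round cork mat. Leave the crock standing where it is, and leave the white crock alone with its lid on.

Things in the scene. Friction and masses are not known exactly. Their poses are not given: they have to be found in the camera images.
- biscuit_lid_knob (a point): Grip point on the axis of the wooden knob (round post, 27 mm diameter, 40 mm tall) of the terracotta lid, 23 mm above the lid's plate, 17 mm below the knob's top; z up. Plate 112 mm diameter, 8 mm thick; below it a plug (86 mm diameter, 8 mm deep) sits in the crock with 5 mm play. This point is 109 mm above the table while the lid is on the crock, 45 mm when the lid lies on the mat. Lid 0.15 to 0.3 kg.
- biscuit_crock_rim (a point): Centre of the mouth of the terracotta (orange-brown) crock, at rim height, 78 mm above the table. Round open crock, 108 mm outside diameter, 96 mm inside diameter, 78 mm tall, with a few biscuits inside (below the lid's plug); about 0.9 kg, standing loose on the table. z points up.
- sugar_lid_knob (a point): The same point on the knob of the white lid, which sits on the white crock with a blue double line; lid and crock have the same shape and sizes as the terracotta ones. To be left alone.
- cork_mat: Round cork mat, 150 mm in diameter and 6 mm thick, fixed on the table; the origin is the centre of its underside, on the table top (its top is 6 mm higher).

How it is judged:
On the way:
1. the terracotta lid is held clear above its crock's rim (z of biscuit_lid_knob in the frame of biscuit_crock_rim above 0.05 m and contact force between the fingers and biscuit_lid above 0.3 N), for 0.2 s.
At the end, for the whole second after the job is handed in: The terracotta lid rests on the cork mat, knob up (within 10 degrees), its centre within 25 mm of the mat's centre. The terracotta crock stands upright (10 degrees) within 30 mm of where it was. The white lid is still on its crock, level (10 degrees), within 30 mm of where it was (horizontal distance between biscuit_lid_knob and cork_mat below 0.025 m and z of biscuit_lid_knob in the frame of cork_mat between 0.04 and 0.05 m and angle between each of biscuit_lid_knob, biscuit_crock_rim, sugar_lid_knob's own z axis and vertical below 0.17 rad and linear speed of biscuit_lid below 0.02 m/s and distance of each of biscuit_crock_rim, sugar_lid_knob from where it was at the start of the episode below 0.03 m); the robot touches nothing.
It fails at once if the terracotta lid is dropped: let go away from its crock while more than 20 mm above its resting height on the mat (contact force between the fingers and biscuit_lid below 0.01 N and z of biscuit_lid_knob in the frame of cork_mat above 0.065 m and horizontal distance between biscuit_lid_knob and biscuit_crock_rim above 0.03 m).
It fails at once if the white lid is moved by more than 40 mm (distance of sugar_lid_knob from where it was at the start of the episode above 0.04 m).
It fails at once if a crock or the white lid is tipped by more than 25 degrees (angle between any of biscuit_crock_rim, sugar_lid_knob's own z axis and vertical above 0.44 rad).
It also fails if it takes over 40 s, if anything falls off the work surface, if the arm or the gripper's body presses on something with over 40 N, if the wrist force passes 120 N, or if a joint passes its speed limit or range.

## Robot

A 6-joint arm with a two-finger parallel gripper is mounted at the origin on a cart in front of the work surface, level with it; the furniture and walls round the work are solid. World frame = base frame: x ahead of the robot, y to its left, z up, the work surface at z = 0. Lengths are in m, angles in rad, forces in N, time in s.
With the tool pointing down it reaches from about 0.35 to 0.85 m from the base axis. Payload 8.1 kg.
Tool frame: the origin (TCP) lies midway between the tips of the shut fingers; the grasp point (between the pads) lies 19 mm behind it; z points along the fingers, y is the direction in which the jaws open and shut (so a half turn about z gives the same grasp; the last joint's range is limited). The gripper opens to 85 mm and grips with 20 to 120 N. Pads are 22 mm wide; open, the fingers measure 114 mm over their backs; the gripper's body (76 mm by 85 mm) begins 54 mm behind the grasp point. The pads swing forward as they close: fully open they stand 13 mm farther back than shut.
Start: joints at [-1.421, 0.13, 1.488, -0, 1.523, -0.085], TCP at [0.14, -0.584, 0.231] pointing down, gripper open.
Joint ranges: [-2.96, 2.96], [-0.89, 2.26], [0.02, 2.5], [-1.34, 4.48], [0, 2.73], [-2.66, 2.66]. Speed limits (rad/s): [2.39, 2.39, 2.79, 3.14, 3.14, 3.14].

## Interface

Orientations are given as a 3x3 rotation matrix whose columns are the frame's x, y, z axes.
In Python, from station import manip gives the robot as it stands.
- The arm moves only by the tool apply_moves, never from a script. Its argument "rows" is a list of rows, each an object with "angular": the turn, a rotation vector about the tool's x, y, z in rad, a list of three; "xyz": the shift along the tool's x, y, z in mm, a list of three; "gripper": the finger opening in mm, from 0 to 85.4. A call has 1 to 20 rows; each row is the pose to reach, as a shift and turn from the pose commanded when the call began, along the tool's axes at that moment; what a row does not reach only later rows make up. A row lasts 1/12 s, in which the tool goes at most 41.7 mm and 7.16 degrees, less where a joint would pass 70% of its speed; a pose out of reach is approached as far as the arm can. A call with a gripper value outside its range is refused whole. The fingers move at their own pace and stop on an object; "force" is the grip in N (left out, the last holds). Time passes only in rows, so rows that repeat a pose let the fingers close. It gives the time, the measured TCP pose, the force and the opening at its end, in the units of the state.
- manip.sense(): the state, without advancing time (a new reading comes with each control period).
- manip.grab_frame(name): name is "scene" or "top" or "wrist"; returns (picture, depth): 480x640x3 uint8, red, green, blue; 480x640 float32, m along the optical axis (not along the pixel's ray), 0 where there is no reading.
- manip.camera_params(name): a dict with "fx", "fy", "cx", "cy" (pixels), "eye" and "attitude" of the camera in the world; the wrist camera has in their place "T_tool_cam" (4x4, takes a point from camera to tool coordinates, whose origin is the TCP and whose axes are the flange's). Camera axes: x right, y up, looking along -z (the intrinsics and any distortion apply to the point x, -y, -z); pixel columns grow to the right and rows downward; lengths in m; the calibration is good to about 2 mm. A picture is of the moment at which its call begins: read the wrist's pose just before it. camera_params takes no time and is no camera call.
- manip.close_job(): hands the job in, once; it reports no verdict.
Trained networks look in the newest picture that a camera, given by its name, has taken for a name from the list of things; names that differ only in an ending like _2 or _b are one class to them, and where a whole thing is asked for, a point or a joint stands for the part that bears it (a point fixed in the world has none). Each returns a list of dicts, best first, with "p" (0 to 1); they miss things now and then, are a little off and sometimes report something else, mostly with a low value. They report only what shows in the picture. A call takes as long as a camera call.
- manip.look_for(query, camera): "uv" ([column, row] in pixels, amid what is visible of it).
- manip.regions_of(query, camera): "mask" (480x640 bool, what is visible of it) and "uv" ([column, row] in pixels, amid what is visible of it).
The state is a dict: "t": time; "q": joint angles; "qd": joint speeds; "tau": joint torques, N m; "eef_pos": TCP position; "eef_rot": TCP orientation; "force": force on the tool from outside, world axes, zero at the start; "torque": the same for the moment, N m; "gripper_width": finger opening in m.
Only numpy, scipy, OpenCV 4.12 (cv2) and the standard library are available. Lean on these libraries where they do the work, as an engineer would, in place of code of your own. Each camera call takes 0.05 s, during which the arm holds its last target.

## Working session

There is one attempt and no reset: what is moved stays moved. The work goes in short steps, Python scripts to look and compute and a tool call to move; the robot and the scene stay as the last step left them, time stands still between calls to the robot, and variables do not carry over. Pictures are saved under pics/ and viewed, and the job is handed in when it is done.

Besides the shell and the picture viewer there is one more tool, called as name(argument=value, ...) on one line, values as JSON. apply_moves: Moves the arm, as the interface text tells. Its arguments: {"type":"object","properties":{"rows":{"type":"array","items":{"type":"object","properties":{"angular":{"type":"array","items":{"type":"number"}},"xyz":{"type":"array","items":{"type":"number"}},"gripper":{"type":"number"}}}},"force":{"type":"number"}},"required":["rows"]}

```bash
mkdir -p pics
cat > h.py <<'E'
import numpy as np, cv2
from station import manip
def save(n,p): cv2.imwrite('pics/'+n+'.png',cv2.cvtColor(p,cv2.COLOR_RGB2BGR))
def world(name,depth,s=None):
    c=manip.camera_params(name)
    v,u=np.mgrid[0:480,0:640]
    P=np.stack([(u-c['cx'])/c['fx']*depth,-(v-c['cy'])/c['fy']*depth,-depth],-1)
    if name=='wrist':
        T=np.array(c['T_tool_cam']);P=P@T[:3,:3].T+T[:3,3]
        return P@np.array(s['eef_rot']).T+np.array(s['eef_pos'])
    return P@np.array(c['attitude']).T+np.array(c['eye'])
E
python3 - <<'E'
from h import *
s=manip.sense();print(s)
for n in ['scene','top']:
    p,d=manip.grab_frame(n);save(n+'0',p);np.save(n+'0.npy',d);np.save(n+'0p.npy',p)
    print(n,manip.camera_params(n))
    W=world(n,d)
    for q in ['biscuit_lid_knob','sugar_lid_knob','cork_mat','biscuit_crock_rim']:
        for r in manip.regions_of(q,n)[:2]:
            m=r['mask']&(d>0); print(q,round(r['p'],2),r['uv'],m.sum(),np.median(W[m],0).round(3),W[m].min(0).round(3),W[m].max(0).round(3))
E
```

```text
{'t': 0.0, 'q': array([-1.42139334e+00,  1.31162262e-01,  1.48930222e+00, -8.76486054e-06,
        1.52299225e+00, -8.53957521e-02]), 'qd': array([-1.63341863e-03,  2.14437164e-03, -1.39569382e-03, -8.89958895e-04,
        1.94829390e-05,  6.71474034e-04]), 'tau': array([-1.34418701e-04, -5.69392061e+01, -5.00562823e+01, -3.84221694e-04,
        1.46655750e-02, -1.64530832e-05]), 'eef_pos': array([ 0.1395262 , -0.58297867,  0.23023118]), 'eef_rot': array([[ 9.72561106e-01,  2.32647400e-01, -2.86122092e-04],
       [ 2.32647527e-01, -9.72559374e-01,  1.84201505e-03],
       [ 1.50269288e-04, -1.85803779e-03, -9.99998263e-01]]), 'force': array([-0.14178415, -0.31832376,  0.50789164]), 'torque': array([ 0.04082649, -0.01612273, -0.02455378]), 'gripper_width': 0.08574802858055053}
scene {'fx': 581.8053730334859, 'fy': 581.8053730334859, 'cx': 323.8853804974126, 'cy': 243.27337286362925, 'eye': array([0.12708768, 0.86681412, 0.69872178]), 'attitude': array([[-0.8935532 ,  0.23878068, -0.38019266],
       [-0.4489241 , -0.46490556,  0.76310548],
       [ 0.00546117,  0.85255299,  0.5226122
[... 456 characters left out ...]
': 507.1530416060332, 'cx': 316.74863876364145, 'cy': 239.2479619562843, 'eye': array([ 0.33774416, -0.00425066,  1.2207923 ]), 'attitude': array([[ 0.03002679,  0.98601357, -0.16393791],
       [-0.99954842,  0.02943033, -0.00606651],
       [-0.00115692,  0.16404604,  0.98645201]])}
biscuit_lid_knob 0.63 [313.0, 235.8] 1837 [0.531 0.013 0.084] [ 0.479 -0.044 -0.005] [0.607 0.074 0.129]
sugar_lid_knob 0.88 [183.9, 241.5] 1890 [0.518 0.305 0.084] [ 0.466  0.253 -0.02 ] [0.595 0.392 0.128]
cork_mat 0.89 [416.2, 238.3] 2955 [ 0.546 -0.24   0.004] [ 0.472 -0.316 -0.007] [ 0.625 -0.167  0.013]
biscuit_crock_rim 0.54 [317.6, 259.5] 94 [0.483 0.004 0.037] [ 0.478 -0.032 -0.006] [0.502 0.041 0.08 ]
```

Run:
```python
from h import *
for n in ['scene','top']:
    d=np.load(n+'0.npy');W=world(n,d)
    for y0,nm in [(0.013,'bis'),(0.305,'sug')]:
        near=np.hypot(W[...,0]-.53,W[...,1]-y0)<.1
        m=near&(W[...,2]>.118)&(d>0); print(n,nm,'knobtop',m.sum(),np.median(W[m],0).round(4),((W[m].min(0)+W[m].max(0))/2).round(4))
        m=near&(abs(W[...,2]-.086)<.004)&(d>0);c,r=cv2.minEnclosingCircle((W[m][:,:2]*1000).astype(np.float32)); print('plate',c,r)
    m=(np.hypot(W[...,0]-.546,W[...,1]+.24)<.1)&(abs(W[...,2]-.005)<.012)&(d>0)
    p=np.load(n+'0p.npy').astype(int)
    k=m&(p[...,0]-p[...,2]>50);c=((W[k].min(0)+W[k].max(0))/2);print('mat',k.sum(),c,np.ptp(W[k],axis=0))
```

```text
scene bis knobtop 115 [0.5324 0.0197 0.125 ] [0.534  0.0177 0.1233]
plate (534.5604248046875, 15.987589836120605) 57.47494125366211
scene sug knobtop 198 [0.5199 0.3138 0.1248] [0.5221 0.3103 0.1232]
plate (521.9109497070312, 310.54742431640625) 56.8096809387207
mat 2063 [ 0.55707904 -0.24132881  0.00398596] [0.16811606 0.19681905 0.01407761]
top bis knobtop 116 [0.5329 0.013  0.1234] [0.5332 0.0123 0.1239]
plate (532.87109375, 12.986510276794434) 55.391658782958984
top sug knobtop 111 [0.5212 0.3073 0.123 ] [0.5219 0.3083 0.1235]
plate (521.255859375, 307.40521240234375) 55.54840850830078
mat 4137 [ 0.54770539 -0.24041254  0.00278554] [0.1948439  0.19872947 0.01949823]
```

View pics/scene0.png

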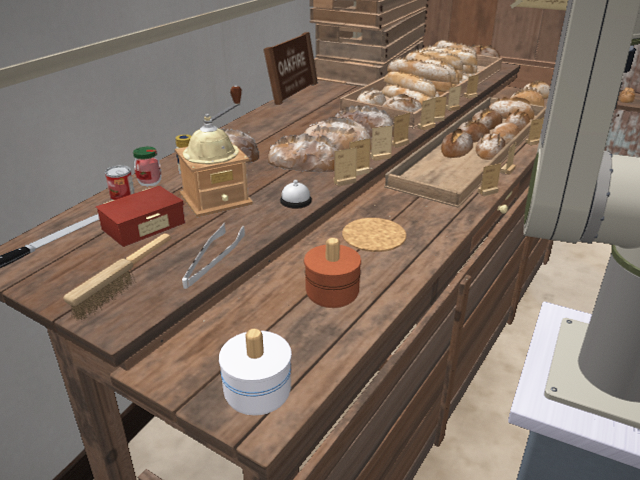

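View pics/top0.png

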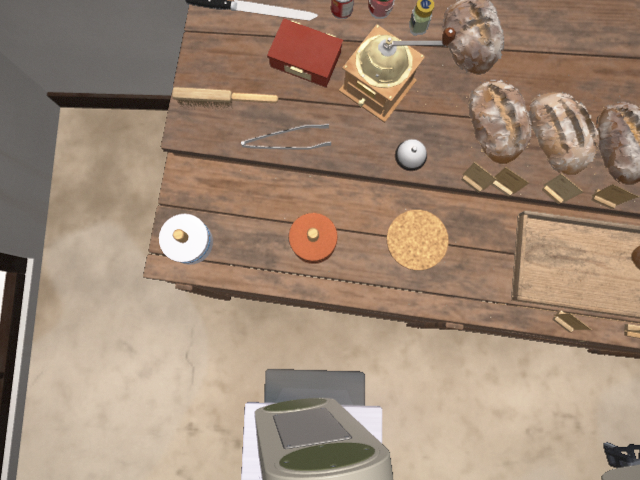

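The scene camera shows the terracotta crock at about (332,270), with the mat beyond it at (374,234) and the white crock at (256,370). From above, the terracotta knob is at (313,234) and the mat at (417,239). That puts the knob at about (0.533, 0.014) and the mat at about (0.547, -0.240). I'll move over the knob.

apply_moves(rows=[{"xyz": [26,-24,0]},{"xyz": [52,-49,0]},{"xyz": [78,-73,0]},{"xyz": [104,-98,0]},{"xyz": [130,-122,0]},{"xyz": [156,-147,0]},{"xyz": [182,-171,0]},{"xyz": [208,-196,0]},{"xyz": [235,-220,0]},{"xyz": [261,-245,0]},{"xyz": [287,-269,0]},{"xyz": [313,-293,0]},{"xyz": [339,-318,0]},{"xyz": [365,-342,0]},{"xyz": [391,-367,0]},{"xyz": [417,-391,0]},{"xyz": [443,-416,0]},{"xyz": [469,-440,0]},{"xyz": [495,-465,0]},{"xyz": [522,-489,0]}])

```text
$.rows[0]: bad value
```

apply_moves(rows=[{"xyz": [0,0,0]},{"xyz": [0,0,0]},{"xyz": [0,0,0]}])

```text
$.rows[0]: bad value
```

Run:
```python
from h import *
s=manip.sense();print(s['t'],s['eef_pos'],s['eef_rot'].round(4),s['qd'].round(3))
print(manip.camera_params('wrist'))
p,d=manip.grab_frame('wrist');save('w1',p)
W=world('wrist',d,s)
near=(np.hypot(W[...,0]-.533,W[...,1]-.014)<.1)&(d>0)
m=near&(W[...,2]>.12)&(W[...,2]<.13)
print('knobtop',m.sum(),np.median(W[m],0),((W[m].min(0)+W[m].max(0))/2),np.ptp(W[m],axis=0))
m=near&(abs(W[...,2]-.086)<.005);print('plate',m.sum(),cv2.minEnclosingCircle((W[m][:,:2]*1000).astype(np.float32)),np.median(W[m][:,2]))
p,d=manip.grab_frame('top')
```

```text
0.5 [ 0.1395973  -0.5835243   0.23124776] [[ 9.726e-01  2.326e-01 -0.000e+00]
 [ 2.326e-01 -9.726e-01  1.000e-04]
 [ 0.000e+00 -1.000e-04 -1.000e+00]] [ 0.001  0.    -0.002 -0.001 -0.    -0.002]
{'fx': 423.2114470209503, 'fy': 423.2114470209503, 'cx': 318.56928173998585, 'cy': 233.90275478858095, 'T_tool_cam': array([[ 1.88682475e-04,  9.48853584e-01,  3.15716394e-01,
         8.00215918e-02],
       [ 9.99999803e-01,  9.76788583e-06, -6.26989081e-04,
        -6.59864417e-05],
       [-5.98004718e-04,  3.15716450e-01, -9.48853395e-01,
        -1.41556674e-01],
       [ 0.00000000e+00,  0.00000000e+00,  0.00000000e+00,
         1.00000000e+00]])}
  return _methods._mean(a, axis=axis, dtype=dtype,
  ret = um.true_divide(
Traceback (most recent call last):
ValueError: zero-size array to reduction operation minimum which has no identity
```

View pics/w1.png

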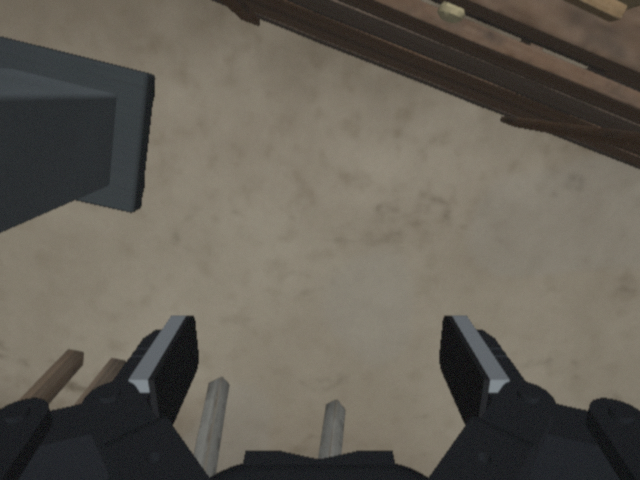

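The moves were refused because every row needs all its fields. The arm is still at its start pose, and the wrist view shows only floor and the open fingers at about (165,380) and (470,380). I'll resend with full rows.

apply_moves(rows=[{"xyz": [26,-24,0],"angular": [0,0,0],"gripper": 85},{"xyz": [52,-49,0],"angular": [0,0,0],"gripper": 85},{"xyz": [78,-73,0],"angular": [0,0,0],"gripper": 85},{"xyz": [104,-98,0],"angular": [0,0,0],"gripper": 85},{"xyz": [130,-122,0],"angular": [0,0,0],"gripper": 85},{"xyz": [156,-147,0],"angular": [0,0,0],"gripper": 85},{"xyz": [182,-171,0],"angular": [0,0,0],"gripper": 85},{"xyz": [208,-196,0],"angular": [0,0,0],"gripper": 85},{"xyz": [235,-220,0],"angular": [0,0,0],"gripper": 85},{"xyz": [261,-245,0],"angular": [0,0,0],"gripper": 85},{"xyz": [287,-269,0],"angular": [0,0,0],"gripper": 85},{"xyz": [313,-293,0],"angular": [0,0,0],"gripper": 85},{"xyz": [339,-318,0],"angular": [0,0,0],"gripper": 85},{"xyz": [365,-342,0],"angular": [0,0,0],"gripper": 85},{"xyz": [391,-367,0],"angular": [0,0,0],"gripper": 85},{"xyz": [417,-391,0],"angular": [0,0,0],"gripper": 85},{"xyz": [443,-416,0],"angular": [0,0,0],"gripper": 85},{"xyz": [469,-440,0],"angular": [0,0,0],"gripper": 85},{"xyz": [495,-465,0],"angular": [0,0,0],"gripper": 85},{"xyz": [522,-489,0],"angular": [0,0,0],"gripper": 85}])

```text
t: 2.22
eef_pos: [0.5342, 0.0154, 0.2315]
eef_rot: [[0.972, 0.233, 0.001], [0.233, -0.972, -0.0], [0.001, 0.0, -1.0]]
force: [0.4, -0.6, 0.3]
gripper_width: 0.0848
```

```bash
cat > m.py <<'E'
from h import *
import sys
s=manip.sense();print(s['t'],s['eef_pos'],s['eef_rot'].round(4),s['qd'].round(3))
p,d=manip.grab_frame('wrist');save(sys.argv[1],p)
W=world('wrist',d,s)
near=(np.hypot(W[...,0]-.533,W[...,1]-.014)<.1)&(d>0)
for nm,m in [('knob',near&(W[...,2]>.11)&(W[...,2]<.135)),('plate',near&(abs(W[...,2]-.086)<.006))]:
    if m.sum(): print(nm,m.sum(),np.median(W[m],0),((W[m].min(0)+W[m].max(0))/2),np.ptp(W[m],axis=0),cv2.minEnclosingCircle((W[m][:,:2]*1000).astype(np.float32)))
E
python3 m.py w2
```

```text
2.2167 [0.53424036 0.01537207 0.23154763] [[ 9.725e-01  2.329e-01  6.000e-04]
 [ 2.329e-01 -9.725e-01 -1.000e-04]
 [ 6.000e-04  2.000e-04 -1.000e+00]] [ 0.716  0.692 -0.666 -0.004 -0.036  0.715]
knob 1495 [0.53487291 0.01249617 0.12417697] [0.53258258 0.0118827  0.11835552] [0.02694401 0.02675083 0.01670881] ((532.501220703125, 11.804305076599121), 13.633111953735352)
plate 16403 [0.54012906 0.01436507 0.0843849 ] [0.53284497 0.01198209 0.08600356] [0.11082915 0.11119921 0.01198253] ((532.6693725585938, 11.91020679473877), 55.67262649536133)
```

View pics/w2.png

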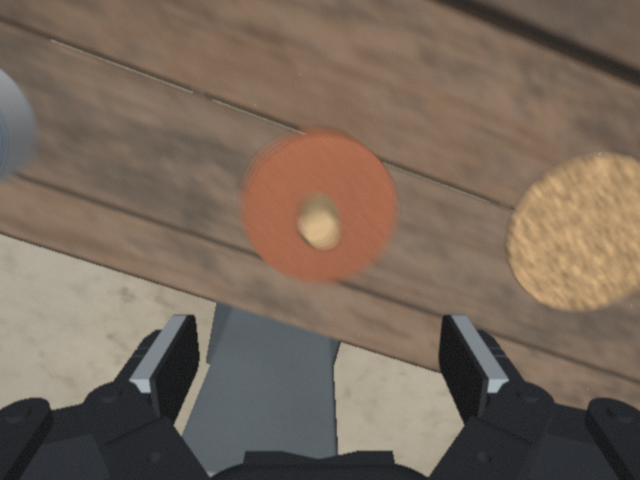

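The wrist view shows the knob at (320,225), slightly blurred because the arm was still moving. The mat is at (585,232). I'll measure again now that it has settled, including the mat.

```bash
cat >> m.py <<'E'
hsv=cv2.cvtColor(p,cv2.COLOR_RGB2HSV)
m=(d>0)&(W[...,2]>.004)&(W[...,2]<.012)&(np.hypot(W[...,0]-.547,W[...,1]+.24)<.085)&(p[...,0].astype(int)-p[...,2]>60)
if m.sum(): print('mat',m.sum(),W[m].min(0),W[m].max(0),(p.shape))
E
python3 m.py w3
```

```text
2.2667 [0.53661946 0.02020147 0.2310942 ] [[ 0.9719  0.2352  0.0019]
 [ 0.2352 -0.9719  0.0033]
 [ 0.0027 -0.0028 -1.    ]] [-0.066 -0.045  0.056 -0.011  0.007 -0.131]
knob 1495 [0.53490969 0.01264995 0.12410307] [0.532824   0.01186813 0.11840292] [0.02668184 0.02679557 0.01671518] ((532.6329345703125, 11.824019432067871), 13.5363187789917)
plate 16256 [0.54023208 0.01456549 0.08436174] [0.53263055 0.01206604 0.08599861] [0.11039208 0.10998282 0.01198124] ((532.7163696289062, 12.027704238891602), 55.5874137878418)
mat 12829 [ 0.47198639 -0.30366554  0.00400054] [ 0.61955936 -0.1671141   0.00793958] (480, 640, 3)
```

apply_moves(rows=[{"xyz": [-1,1,20],"angular": [0,0,0],"gripper": 85},{"xyz": [-1,1,45],"angular": [0,0,0],"gripper": 75},{"xyz": [-1,1,70],"angular": [0,0,0],"gripper": 70},{"xyz": [-1,1,95],"angular": [0,0,0],"gripper": 60},{"xyz": [-1,1,115],"angular": [0,0,0],"gripper": 60},{"xyz": [-1,1,128],"angular": [0,0,0],"gripper": 60},{"xyz": [-1,1,135],"angular": [0,0,0],"gripper": 60},{"xyz": [-1,1,138],"angular": [0,0,0],"gripper": 60},{"xyz": [-1,1,138],"angular": [0,0,0],"gripper": 60},{"xyz": [-1,1,138],"angular": [0,0,0],"gripper": 60},{"xyz": [-1,1,138],"angular": [0,0,0],"gripper": 60}], force=50)

```text
t: 3.23
eef_pos: [0.5339, 0.0122, 0.0949]
eef_rot: [[0.973, 0.233, 0.003], [0.233, -0.973, -0.0], [0.002, 0.001, -1.0]]
force: [-0.7, 0.5, -1.0]
gripper_width: 0.0601
```

```bash
python3 m.py w4
```

```text
3.2333 [0.53392372 0.01215866 0.09488405] [[ 9.726e-01  2.326e-01  2.500e-03]
 [ 2.326e-01 -9.726e-01 -2.000e-04]
 [ 2.400e-03  8.000e-04 -1.000e+00]] [ 0.002 -0.003 -0.    -0.001 -0.001  0.001]
knob 11383 [0.53629062 0.01302476 0.12389853] [0.53337259 0.01332145 0.12249454] [0.03848495 0.08575861 0.02498802] ((538.7473754882812, 13.321450233459473), 44.06678009033203)
plate 40195 [0.54906671 0.01708204 0.08442949] [0.53239896 0.01215722 0.08599928] [0.11137819 0.11056403 0.01199506] ((532.2723388671875, 11.936073303222656), 55.89899826049805)
mat 3450 [ 0.47499347 -0.21994856  0.00400155] [ 0.57140413 -0.16644976  0.00702717] (480, 640, 3)
```

View pics/w4.png

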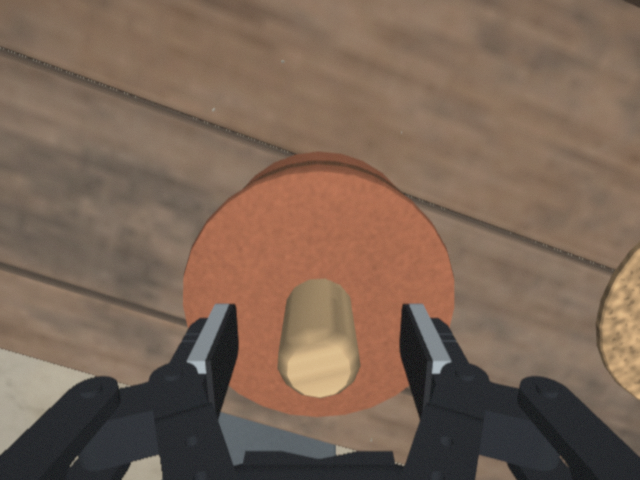

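The knob at (320,340) sits centred between the fingers at (215,340) and (420,340). I'll close on it.

apply_moves(rows=[{"xyz": [0,0,2],"angular": [0,0,0],"gripper": 40},{"xyz": [0,0,2],"angular": [0,0,0],"gripper": 32},{"xyz": [0,0,2],"angular": [0,0,0],"gripper": 28},{"xyz": [0,0,2],"angular": [0,0,0],"gripper": 15},{"xyz": [0,0,2],"angular": [0,0,0],"gripper": 15},{"xyz": [0,0,2],"angular": [0,0,0],"gripper": 15},{"xyz": [0,0,2],"angular": [0,0,0],"gripper": 15}], force=50)

```text
t: 3.87
eef_pos: [0.533, 0.0123, 0.0916]
eef_rot: [[0.973, 0.233, 0.001], [0.233, -0.973, -0.0], [0.001, 0.0, -1.0]]
force: [-1.8, 0.1, 3.4]
gripper_width: 0.0256
```

apply_moves(rows=[{"xyz": [0,0,0],"angular": [0,0,0],"gripper": 15},{"xyz": [0,0,-4],"angular": [0,0,0],"gripper": 15},{"xyz": [0,0,-10],"angular": [0,0,0],"gripper": 15},{"xyz": [0,0,-18],"angular": [0,0,0],"gripper": 15},{"xyz": [0,0,-28],"angular": [0,0,0],"gripper": 15},{"xyz": [0,0,-40],"angular": [0,0,0],"gripper": 15},{"xyz": [0,0,-54],"angular": [0,0,0],"gripper": 15},{"xyz": [0,0,-66],"angular": [0,0,0],"gripper": 15},{"xyz": [0,0,-74],"angular": [0,0,0],"gripper": 15},{"xyz": [0,0,-78],"angular": [0,0,0],"gripper": 15},{"xyz": [0,0,-80],"angular": [0,0,0],"gripper": 15},{"xyz": [0,0,-80],"angular": [0,0,0],"gripper": 15},{"xyz": [0,0,-80],"angular": [0,0,0],"gripper": 15}], force=50)

```text
t: 4.95
eef_pos: [0.5324, 0.0123, 0.1707]
eef_rot: [[0.973, 0.233, -0.001], [0.233, -0.973, 0.0], [-0.001, -0.0, -1.0]]
force: [0.5, -0.9, -2.3]
gripper_width: 0.0255
```

Run:
```python
from h import *
s=manip.sense();print(s['t'],s['eef_pos'],s['force'],s['gripper_width'])
p,d=manip.grab_frame('wrist');save('w5',p);np.save('w5d.npy',d);np.save('w5p.npy',p)
W=world('wrist',d,s)
p2,d2=manip.grab_frame('scene');save('s5',p2[150:400,150:480])
# plate plane
for z0 in [W]:
    m=(d>0)&(np.hypot(W[...,0]-.533,W[...,1]-.012)<.052)&(W[...,2]>.13)&(p[...,0]>1.6*p[...,2])&(p[...,0]>90)
    A=np.c_[W[m][:,:2],np.ones(m.sum())];k=np.linalg.lstsq(A,W[m][:,2],rcond=None)[0];print(m.sum(),k,np.median(W[m],0))
```

```text
4.95 [0.53242247 0.0123147  0.1706857 ] [ 0.54370276 -0.88250525 -2.30671333] 0.025549027337783668
32464 [-0.01049166 -0.00103875  0.16939189] [0.55207349 0.01738634 0.1634767 ]
```

View pics/w5.png

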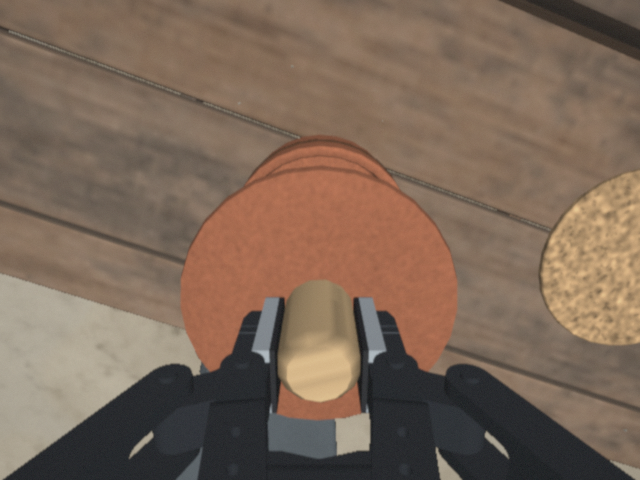

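View pics/s5.png

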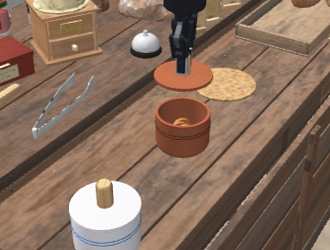

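The lid is up and level (about 0.6°), and the open crock is still standing in place at (183,125) in the crop. Next is the traverse to the mat.

apply_moves(rows=[{"xyz": [-2,8,0],"angular": [0,0,0],"gripper": 15},{"xyz": [-5,25,0],"angular": [0,0,0],"gripper": 15},{"xyz": [-9,48,0],"angular": [0,0,0],"gripper": 15},{"xyz": [-14,74,0],"angular": [0,0,0],"gripper": 15},{"xyz": [-19,102,0],"angular": [0,0,0],"gripper": 15},{"xyz": [-24,130,0],"angular": [0,0,0],"gripper": 15},{"xyz": [-29,158,0],"angular": [0,0,0],"gripper": 15},{"xyz": [-34,185,0],"angular": [0,0,0],"gripper": 15},{"xyz": [-38,209,0],"angular": [0,0,0],"gripper": 15},{"xyz": [-42,229,0],"angular": [0,0,0],"gripper": 15},{"xyz": [-45,242,0],"angular": [0,0,0],"gripper": 15},{"xyz": [-46,249,0],"angular": [0,0,0],"gripper": 15},{"xyz": [-46,250,0],"angular": [0,0,0],"gripper": 15},{"xyz": [-46,250,0],"angular": [0,0,0],"gripper": 15},{"xyz": [-46,250,0],"angular": [0,0,0],"gripper": 15}], force=50)

```text
t: 6.3
eef_pos: [0.5462, -0.2405, 0.1711]
eef_rot: [[0.972, 0.233, -0.0], [0.233, -0.972, 0.001], [-0.0, -0.001, -1.0]]
force: [0.4, 0.3, -2.1]
gripper_width: 0.0254
```

Run:
```python
from h import *
s=manip.sense();print(s['t'],s['eef_pos'],s['force'],s['gripper_width'])
p,d=manip.grab_frame('wrist');save('w6',p)
W=world('wrist',d,s)
P=p.astype(int)
m=(d>0)&(W[...,2]<.02)&(W[...,2]>.003)&(np.hypot(W[...,0]-.546,W[...,1]+.241)<.079)
m=cv2.morphologyEx(m.astype(np.uint8),cv2.MORPH_OPEN,np.ones((5,5)))>0
Q=W[m];print('mat',m.sum(),Q.min(0),Q.max(0))
# circle fit of outer edge: far-from-centre points per angle
a=np.arctan2(Q[:,1]+.241,Q[:,0]-.546);r=np.hypot(Q[:,1]+.241,Q[:,0]-.546)
b=np.floor(a/np.pi*36).astype(int);E=[]
for k in np.unique(b):
    i=np.where(b==k)[0]; 
    if len(i)>20: j=i[np.argmax(r[i])];E.append(Q[j,:2]);print(k*5,r[j].round(4),end='; ')
E=np.array(E)
m=(d>0)&(np.hypot(W[...,0]-.546,W[...,1]+.241)<.06)&(W[...,2]>.15)&(W[...,2]<.175)
print('\nlid plate',W[m].min(0),W[m].max(0),np.median(W[m],0))
```

```text
6.3 [ 0.54622025 -0.24051979  0.17113731] [ 0.38958286  0.27602952 -2.08306622] 0.02535702755346038
mat 10417 [ 0.53730009 -0.31156923  0.0030074 ] [ 0.62032918 -0.16715032  0.00767661]
-75 0.075; -70 0.0752; -65 0.0748; -60 0.0754; -55 0.0749; -50 0.075; -45 0.0749; -40 0.0745; -35 0.0749; -30 0.0745; -25 0.0745; -20 0.0749; -15 0.0741; -10 0.0745; -5 0.0745; 0 0.0742; 5 0.0744; 10 0.0738; 15 0.0742; 20 0.0743; 25 0.0739; 30 0.0742; 35 0.0739; 40 0.0736; 45 0.0742; 50 0.0737; 55 0.0735; 60 0.0737; 65 0.0738; 70 0.0734; 75 0.0739; 80 0.0739; 85 0.0741; 90 0.0738; 95 0.0739; 
lid plate [ 0.49001084 -0.29566686  0.15706029] [ 0.60150593 -0.18469633  0.17499775] [ 0.5658386  -0.23520271  0.16378023]
```

View pics/w6.png

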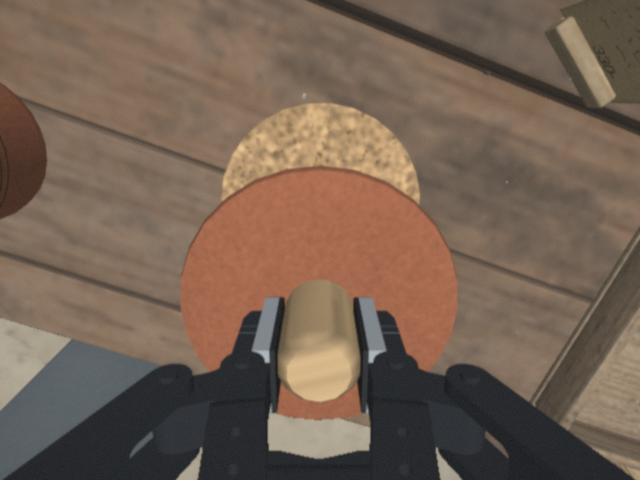

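The mat fits a circle centred at (0.546, -0.2415), and the lid is centred over it to within 1–2 mm. The picture shows cork peeking out evenly behind the lid at (320,150). I'll lower it.

apply_moves(rows=[{"xyz": [0,1,10],"angular": [0,0,0],"gripper": 15},{"xyz": [0,1,28],"angular": [0,0,0],"gripper": 15},{"xyz": [0,1,50],"angular": [0,0,0],"gripper": 15},{"xyz": [0,1,72],"angular": [0,0,0],"gripper": 15},{"xyz": [0,1,94],"angular": [0,0,0],"gripper": 15},{"xyz": [0,1,110],"angular": [0,0,0],"gripper": 15},{"xyz": [0,1,122],"angular": [0,0,0],"gripper": 15},{"xyz": [0,1,130],"angular": [0,0,0],"gripper": 15},{"xyz": [0,1,135],"angular": [0,0,0],"gripper": 15},{"xyz": [0,1,137],"angular": [0,0,0],"gripper": 15},{"xyz": [0,1,137],"angular": [0,0,0],"gripper": 15},{"xyz": [0,1,137],"angular": [0,0,0],"gripper": 15}], force=50)

```text
t: 7.35
eef_pos: [0.5472, -0.2429, 0.0353]
eef_rot: [[0.973, 0.233, 0.001], [0.233, -0.973, -0.001], [0.001, 0.001, -1.0]]
force: [0.3, 0.2, -1.4]
gripper_width: 0.0256
```

apply_moves(rows=[{"xyz": [0,0,1],"angular": [0,0,0],"gripper": 15},{"xyz": [0,0,2],"angular": [0,0,0],"gripper": 15},{"xyz": [0,0,3],"angular": [0,0,0],"gripper": 15},{"xyz": [0,0,3],"angular": [0,0,0],"gripper": 15},{"xyz": [0,0,3],"angular": [0,0,0],"gripper": 15}], force=50)

```text
t: 7.77
eef_pos: [0.5464, -0.2425, 0.0313]
eef_rot: [[0.973, 0.233, -0.0], [0.233, -0.973, 0.0], [-0.0, -0.0, -1.0]]
force: [-0.7, -0.4, -2.0]
gripper_width: 0.0258
```

apply_moves(rows=[{"xyz": [0,0,1],"angular": [0,0,0],"gripper": 15},{"xyz": [0,0,2],"angular": [0,0,0],"gripper": 15},{"xyz": [0,0,2],"angular": [0,0,0],"gripper": 15},{"xyz": [0,0,2],"angular": [0,0,0],"gripper": 15}], force=50)

```text
t: 8.1
eef_pos: [0.5463, -0.2425, 0.0291]
eef_rot: [[0.973, 0.233, -0.0], [0.233, -0.973, 0.0], [-0.0, -0.0, -1.0]]
force: [-1.1, 0.4, -1.3]
gripper_width: 0.0254
```

apply_moves(rows=[{"xyz": [0,0,1],"angular": [0,0,0],"gripper": 15},{"xyz": [0,0,1],"angular": [0,0,0],"gripper": 15},{"xyz": [0,0,1],"angular": [0,0,0],"gripper": 15}], force=50)

```text
t: 8.35
eef_pos: [0.5464, -0.2425, 0.0282]
eef_rot: [[0.973, 0.233, -0.0], [0.233, -0.973, 0.0], [-0.0, -0.0, -1.0]]
force: [0.5, -0.2, -0.9]
gripper_width: 0.0256
```

apply_moves(rows=[{"xyz": [0,0,1],"angular": [0,0,0],"gripper": 15},{"xyz": [0,0,1],"angular": [0,0,0],"gripper": 15},{"xyz": [0,0,1],"angular": [0,0,0],"gripper": 15}], force=50)

```text
t: 8.6
eef_pos: [0.5466, -0.2426, 0.0277]
eef_rot: [[0.973, 0.233, 0.0], [0.233, -0.973, -0.0], [0.0, 0.0, -1.0]]
force: [-1.7, 0.4, 3.3]
gripper_width: 0.0254
```

Run:
```python
from h import *
s=manip.sense();print(s['t'],s['eef_pos'],s['force'],s['torque'],s['gripper_width'])
p,d=manip.grab_frame('wrist');save('w7',p)
W=world('wrist',d,s)
m=(d>0)&(np.hypot(W[...,0]-.546,W[...,1]+.241)<.052)&(W[...,2]>.01)&(W[...,2]<.035)
A=np.c_[W[m][:,:2],np.ones(m.sum())];k=np.linalg.lstsq(A,W[m][:,2],rcond=None)[0];print(k, k@[.546,-.2415,1])
```

```text
8.6 [ 0.54662688 -0.2426159   0.0277005 ] [-1.65505082  0.37672634  3.25993754] [0.08271239 0.20434942 0.01938167] 0.02538281725394119
[-0.00477589 -0.00609971  0.02205285] 0.020918296160427563
```

The wrist force has turned upward to +3.3 N and the plate top is at 21–22 mm, which is the resting height. Releasing and retreating.

apply_moves(rows=[{"xyz": [0,0,-1],"angular": [0,0,0],"gripper": 35},{"xyz": [0,0,-1],"angular": [0,0,0],"gripper": 50},{"xyz": [0,0,-1],"angular": [0,0,0],"gripper": 65},{"xyz": [0,0,-1],"angular": [0,0,0],"gripper": 65},{"xyz": [0,0,-1],"angular": [0,0,0],"gripper": 65},{"xyz": [0,0,-5],"angular": [0,0,0],"gripper": 65},{"xyz": [0,0,-15],"angular": [0,0,0],"gripper": 65},{"xyz": [0,0,-35],"angular": [0,0,0],"gripper": 65},{"xyz": [0,0,-60],"angular": [0,0,0],"gripper": 65},{"xyz": [0,0,-90],"angular": [0,0,0],"gripper": 65},{"xyz": [0,0,-120],"angular": [0,0,0],"gripper": 65},{"xyz": [0,0,-145],"angular": [0,0,0],"gripper": 65},{"xyz": [0,0,-160],"angular": [0,0,0],"gripper": 65},{"xyz": [0,0,-165],"angular": [0,0,0],"gripper": 65},{"xyz": [0,0,-165],"angular": [0,0,0],"gripper": 65},{"xyz": [0,0,-165],"angular": [0,0,0],"gripper": 65}], force=50)

```text
t: 9.98
eef_pos: [0.5462, -0.2424, 0.1919]
eef_rot: [[0.973, 0.233, -0.0], [0.233, -0.973, 0.0], [-0.0, -0.0, -1.0]]
force: [-0.7, -0.3, -0.5]
gripper_width: 0.0651
```

Run:
```python
from h import *
s=manip.sense();print(s['t'],s['eef_pos'],s['force'],s['gripper_width'])
p,d=manip.grab_frame('wrist');save('w8',p)
W=world('wrist',d,s)
R=np.hypot(W[...,0]-.546,W[...,1]+.2415)
m=(d>0)&(R<.08)&(W[...,2]>.016)&(W[...,2]<.028)
print('plate',cv2.minEnclosingCircle((W[m][:,:2]*1000).astype(np.float32)),np.median(W[m],0))
A=np.c_[W[m][:,:2],np.ones(m.sum())];print(np.linalg.lstsq(A,W[m][:,2],rcond=None)[0][:2])
m=(d>0)&(R<.05)&(W[...,2]>.055)&(W[...,2]<.07)
print('knobtop',m.sum(),np.median(W[m],0))
p,d=manip.grab_frame('top');save('t8',p);W=world('top',d)
for nm,y0,zl in [('crock',.012,(.07,.082)),('sugarplate',.308,(.08,.09)),('sugarknob',.308,(.118,.135)),('lid',-.241,(.014,.03))]:
    m=(np.hypot(W[...,0]-.53,W[...,1]-y0)<.095)&(W[...,2]>zl[0])&(W[...,2]<zl[1])&(d>0)
    print(nm,m.sum(),cv2.minEnclosingCircle((W[m][:,:2]*1000).astype(np.float32)),np.median(W[m],0).round(4))
p,d=manip.grab_frame('scene');save('s8',p)
```

```text
9.9833 [ 0.54621333 -0.24239852  0.1918674 ] [-0.65521452 -0.30626953 -0.51051877] 0.06509143603162182
plate ((546.4067993164062, -242.84756469726562), 55.7212028503418) [ 0.55323347 -0.24063318  0.02035705]
[-0.00102368 -0.00086567]
knobtop 1162 [ 0.54743589 -0.24237776  0.06028153]
crock 384 ((533.0148315429688, 11.839553833007812), 53.988563537597656) [0.5338 0.0122 0.0758]
sugarplate 1543 ((521.089111328125, 307.9216613769531), 55.727027893066406) [0.5185 0.3047 0.0837]
sugarknob 116 ((521.4979248046875, 308.4784240722656), 13.623015403747559) [0.5208 0.3074 0.123 ]
lid 707 ((547.0645751953125, -241.5658721923828), 55.708534240722656) [ 0.5395 -0.2602  0.0196]
```

View pics/s8.png

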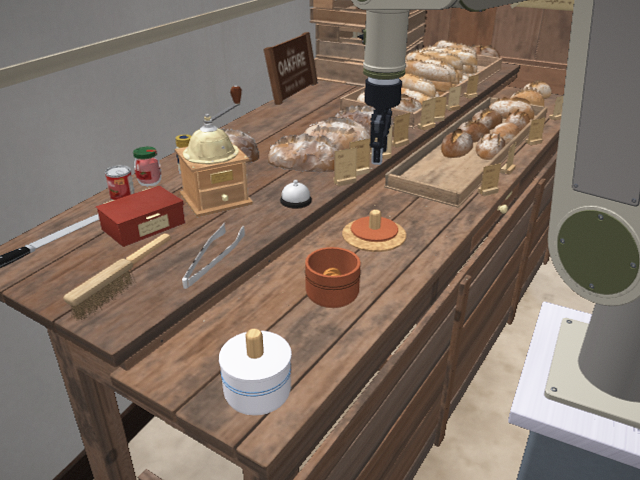

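The lid lies flat in the middle of the mat at (374,230), knob up. The open crock is at (332,277), and the white crock at (256,370) still has its lid on. Nothing is touching the gripper, so I'll hand in.

```bash
python3 -c "
from station import manip
print(manip.close_job())"
```

```text
the job is handed in; nothing more can be done
None
```

The terracotta lid is off its crock and lying knob up in the middle of the cork mat. I handed the job in at about 10 s; no verdict is reported.

Last checks before handing in:
- **Lid:** it lies flat (tilt under 0.2°), with its centre about 1.5 mm from the mat's centre.
- **Terracotta crock:** it is upright and open, within about 1 mm of where the lid had been measured on it.
- **White crock:** its lid is on, and the measured position moved by less than 1 mm.
- **Robot:** the gripper is open about 190 mm above the table and touches nothing.

- **Measured heights:** the plate read about 1–2 mm lower than its nominal 22 mm. The same cameras read the plates on the crocks just as low before the move, so I put this down to calibration.
- **Refused moves:** my first two move calls were rejected because the rows lacked some fields. The arm did not move, but the camera calls that followed used about 0.1 s.

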